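# Register a bar blank in the drill jig and pin it

### The job

Load the drilled flat bar into the drill jig, drilled end away from the blue bush plate: lay it flat on the dark sliding bed with its undrilled end under the bush plate, and press it lightly but surely home, long edge against the two back pins and end against the hidden end stop, wherever the bed has been set. Then lift the locating pin out of the wooden block by its red ring and slip it down through the bar into the bed until its collar sits on the bar; do not ram the bar or the jig, and leave the other things on the bench where they are.

Things in the scene. Friction and masses are not known exactly. Their poses are not given: they have to be found in the camera images.
- jig: fixed drill jig, base 140 x 270 x 10 mm (x, y, z), origin at the centre of its underside. On it a dark sliding bed, top 22 mm above the bench, jig x -48..28 mm, locked at a setting s of -25 to +25 mm along jig y that is not measured and must be felt. Rails and screws stay below the bed's top. In register the bar's centre is at jig x -10, y -5 + s mm, jig's yaw, drilled end to +y
- bush (a point): top of the drill bush in the blue bush plate (jig x -10, y -60 mm). Plate: jig x -40..68, y -124..-40, z 40..52 mm (bush to 55), column at x 38..68; the 12 mm bar goes in under it sideways, from +y or -x. It hides the end stop. Stops on the bed, steel dowels of 12 mm diameter, 14 mm high: back pins at jig x 18.5, y -50 + s and 65 + s; end stop at x -10, y -91 + s mm
- blank: loose grey steel flat bar, 45 x 160 x 12 mm (x, y, z), 0.2 to 0.42 kg, origin at the centre of its underside, z up. One 13.5 mm hole through it, 55 mm from the centre towards +y (the drilled end); the other end only carries a blue scribed cross. Starts flat on the bench left of the jig
- blank_hole (a point): centre of the bar's hole, at the bar's upper face. In register it lies over the bed's 14 mm through hole
- pin: loose steel locating pin, 0.08 kg, upright in the wooden block at first. Origin at its collar's underside, z up: shank 12 mm diameter, 30 mm long, last 3.5 mm tapering to 8 mm; collar 22 mm diameter, 6 mm thick; neck 8 mm; red eye ring of 8 mm round bar, 36 mm outside, centre 28 mm up, in the pin's y-z plane (so pinched 8 mm wide along pin x)
- pin_ring (a point): centre of the pin's eye ring
- pin_block: fixed light wooden block, 60 x 110 x 40 mm (x, y, z), origin at the centre of its underside; the pin stands in its 15 mm hole at x = 0, y = 28 mm, collar on the block's top at 40 mm
- oil_can: bystander: metal oil can with a long spout, 166 mm high, origin under its centre
- flat_file: bystander: file with a wooden handle, 270 mm, lying behind the jig, origin under its centre
- hammer: bystander: hammer, 282 mm, lying at the right, origin under its centre
- tape_roll: bystander: yellow roll of tape, 68 mm, lying at the right, origin under its centre
- mug: bystander: white spotted mug, 93 mm high, at the left, origin under its centre
- ratchet: bystander: ratchet with a black handle, 184 mm, lying in front of the jig, origin under its centre

How it is judged:
On the way:
1. the bar lies flat on the bed, long edge home on the back pins (within 2 mm, square within 0.025 rad), undrilled end under the bush plate, the pin not yet in it (x of blank in the frame of jig between -0.012 and -0.008 m and z of blank in the frame of jig between 0.0205 and 0.0235 m and angle between the y axis of blank and the y axis of jig, either way round below 0.025 rad and y of blank_hole in the frame of jig above 0.018 m and y of blank in the frame of jig between -0.035 and 0.027 m and distance between pin and blank_hole above 0.06 m), for 0.1 s.
At the end, for the whole second after the job is handed in: bar flat on the bed, drilled end away from the bush plate, within 2 mm of the back pins and square within 0.025 rad; pin upright through the bar's hole and down into the bed's (it enters only with the bar within about 2 mm of the end stop), collar within 2 mm of the bar; both released, at rest (x of blank in the frame of jig between -0.012 and -0.008 m and z of blank in the frame of jig between 0.0205 and 0.0235 m and angle between the y axis of blank and the y axis of jig, either way round below 0.025 rad and y of blank_hole in the frame of jig above 0.018 m and y of blank in the frame of jig between -0.035 and 0.027 m and horizontal distance between pin and blank_hole below 0.002 m and z of pin in the frame of jig between 0.032 and 0.036 m and angle between pin's own z axis and vertical below 0.08 rad and linear speed of each of pin, blank below 0.01 m/s); the robot touches nothing.
It fails at once if the bar is rammed: more than 45 N between the bar and the jig with its bed and stops (contact force between blank and jig above 45 N).
It fails at once if a bystander (oil can, file, hammer, tape, mug, ratchet) is moved more than 20 mm (distance of any of oil_can, flat_file, hammer, tape_roll, mug, ratchet from where it was at the start of the episode above 0.02 m).
It also fails if it takes over 64 s, if anything falls off the work surface, if the arm or the gripper's body presses on something with over 40 N, if the wrist force passes 120 N, or if a joint passes its speed limit or range.

### The arm

A 6-joint arm with a two-finger parallel gripper is mounted at the origin on a cart in front of the work surface, level with it; the furniture and walls round the work are solid. World frame = base frame: x ahead of the robot, y to its left, z up, the work surface at z = 0. Lengths are in m, angles in rad, forces in N, time in s.
With the tool pointing down it reaches from about 0.15 to 0.775 m from the base axis. Payload 6.1 kg.
Tool frame: the origin (TCP) lies between the finger pads; the fingertips stand 25 mm ahead of it and the grasp point (between the pads) lies 6 mm ahead of it; z points along the fingers, y is the line along which they close (so a half turn about z gives the same grasp; the last joint's range is limited). The gripper opens to 85 mm and grips with 20 to 120 N. Pads are 22 mm wide; open, the fingers measure 114 mm over their backs; the gripper's body (76 mm by 85 mm) begins 54 mm behind the grasp point. The pads swing forward as they close: fully open they stand 13 mm farther back than shut.
Start: joints at [-1.298, 0.126, -0.04, 1.405, 0, 1.571], TCP at [0.141, -0.506, 0.256] pointing down, gripper open.
Joint ranges: [-2.72, 2.72], [-0.95, 1.95], [-1.27, 1.35], [-1.78, 2.02], [-1.46, 1.47], [-3.14, 3.14]. Speed limits (rad/s): [2.39, 2.39, 3.01, 3.14, 3.14, 3.14].

### API

Orientations are given as a rotation vector (axis times angle).
In Python, from bench import * gives the robot as it stands.
- The arm moves only by the shell command python3 -m creep 'ROWS' [FORCE]. ROWS is JSON, a list of rows, each an object of numbers: "wx", "wy", "wz": the turn, a rotation vector about the tool's x, y, z in units of 5 degrees (1.0 is 5 degrees); "dx", "dy", "dz": the shift along the tool's x, y, z in units of 40 mm (1.0 is 40 mm); "jaw": the finger opening in mm, from 0 to 85.4. A call has 1 to 12 rows; each row shifts and turns the commanded pose from where the row before left it, along the tool's axes as they then stand; what a row does not reach is not made up. A row lasts 1/12 s, in which the tool goes at most 41.7 mm and 7.16 degrees, less where a joint would pass 70% of its speed; a pose out of reach is approached as far as the arm can. A call is refused whole if a number of a shift passes 1 or a number of a turn 1, either way. A call with a gripper value outside its range is refused whole. The fingers move at their own pace and stop on an object; FORCE is the grip in N (left out, the last holds). Time passes only in rows, so rows that do not move let the fingers close. It gives the time, the measured TCP pose, the force, the opening and the grip force at its end, in the units of the state.
- state(): the state, without advancing time (a new reading comes with each control period).
- capture(name): name is "scene" or "top"; returns the picture (420x560x3 uint8, red, green, blue); there is no depth.
- get_calibration(name): a dict with "fx", "fy", "cx", "cy" (pixels), "cam_to_world" (4x4, takes a point from camera to world coordinates). Camera axes: x right, y down, z forward; pixel columns grow to the right and rows downward; lengths in m; the calibration is good to about 2 mm. A picture is of the moment at which its call begins. get_calibration takes no time and is no camera call.
- finish_job(): hands the job in; it is judged then, once.
Trained networks look in the newest picture that a camera, given by its name, has taken for a name from the list of things; names that differ only in an ending like _2 or _b are one class to them, and where a whole thing is asked for, a point or a joint stands for the part that bears it (a point fixed in the world has none). Each returns a list of dicts, best first, with "p" (0 to 1); they miss things now and then, are a little off and sometimes report something else, mostly with a low value. They report only what shows in the picture. A call takes as long as a camera call.
- silhouettes(name, camera): "region" (420x560 bool, what is visible of it) and "box" ([left, top, width, height] as shares, 0 to 1, of the picture: columns of its width, rows of its height, round what is visible of it).
- pinpoint(name, camera): "at" ([row, column] as shares, 0 to 1, of the picture: columns of its width, rows of its height: a listed point, or the origin of a listed thing).
The state is a dict: "t": time; "joints": joint angles; "joint_velocities": joint speeds; "joint_torque": joint torques, N m; "position": TCP position; "eef_rot": TCP orientation; "wrist_force": force on the tool from outside, world axes, zero at the start; "torque": the same for the moment, N m; "finger_gap": finger opening in m; "finger_force": force on a finger pad.
Only numpy, scipy, OpenCV 4.12 (cv2) and the standard library are available. Lean on these libraries where they do the work, as an engineer would, in place of code of your own. Each camera call takes 0.05 s, during which the arm holds its last target. There are 200 camera calls.

## Working session

There is one attempt and no reset: what is moved stays moved. The work goes in short steps, Python scripts to look and compute and a shell command to move; the robot and the scene stay as the last step left them, time stands still between calls to the robot, and variables do not carry over. Pictures are saved under pics/ and viewed, at most 10 in all, crops included, and the job is handed in when it is done.

```bash
mkdir -p pics; ls
python3 - <<'E'
from bench import *
import cv2,numpy as np
for c in ("scene","top"):
    im=capture(c); cv2.imwrite(f"pics/{c}0.png",im[:,:,::-1])
    k=get_calibration(c); print(c,k["fx"],k["cx"],k["cy"],np.round(k["cam_to_world"],3).tolist())
    for n in ("jig","bush","blank","blank_hole","pin","pin_ring","pin_block"):
        r=pinpoint(n,c); print(n,[(round(d["p"],2),np.round(np.array(d["at"])*[420,560],1).tolist()) for d in r[:2]])
print(state())
E
```

```text
pics
scene 477.04024177059176 277.9778792069747 215.29455324108562 [[0.628, -0.548, 0.552, -0.363], [-0.778, -0.449, 0.44, -0.77], [0.007, -0.706, -0.709, 1.23], [0.0, 0.0, 0.0, 1.0]]
jig [(0.8, [233.6, 271.1])]
bush [(0.95, [232.1, 288.1])]
blank [(0.84, [202.5, 185.8])]
blank_hole [(0.56, [193.6, 175.0])]
pin []
pin_ring [(0.71, [287.0, 320.2])]
pin_block [(0.53, [288.2, 321.9])]
top 437.7955477322894 272.4136560258785 212.76543028971318 [[0.384, -0.901, 0.201, 0.201], [-0.923, -0.377, 0.076, -0.173], [0.007, -0.215, -0.977, 1.641], [0.0, 0.0, 0.0, 1.0]]
jig [(0.91, [216.4, 274.4])]
bush [(0.89, [226.5, 281.6])]
blank [(0.94, [206.0, 179.8]), (0.7, [227.7, 287.2])]
blank_hole [(0.63, [197.5, 165.2])]
pin [(0.62, [263.2, 320.0])]
pin_ring [(0.53, [265.0, 326.9])]
pin_block [(0.86, [265.1, 324.5]), (0.56, [166.0, 275.0])]
{'t': 0.8, 'joints': array([-1.29800092e+00,  1.25777235e-01, -3.95593532e-02,  1.40536358e+00,
       -7.92188410e-06,  1.57078291e+00]), 'joint_velocities': array([ 0.00095235, -0.00013991,  0.00191456, -0.00031869,  0.00161539,
       -0.00103507]), 'joint_torque': array([ 1.41528686e-03, -4.35641742e+01,  3.53071904e+01,  7.03174446e-04,
        2.65641611e-04, -4.09743578e-06]), 'position': array([ 0.14144948, -0.50559998,  0.25632511]), 'eef_rot': array([3.11231600e+00, 4.27186363e-01, 8.20926032e-06]), 'wrist_force': array([-1.04086972,  1.5121595 , -0.54340571]), 'torque': array([-0.00188308, -0.02091715,  0.03622048]), 'finger_force': 0.0, 'finger_gap': 0.0854190866285614}
```

View pics/scene0.png

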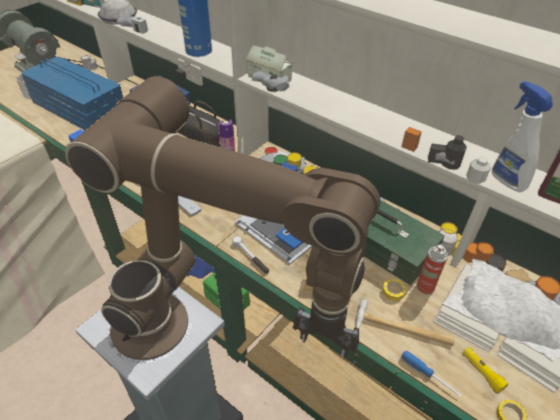

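View pics/top0.png

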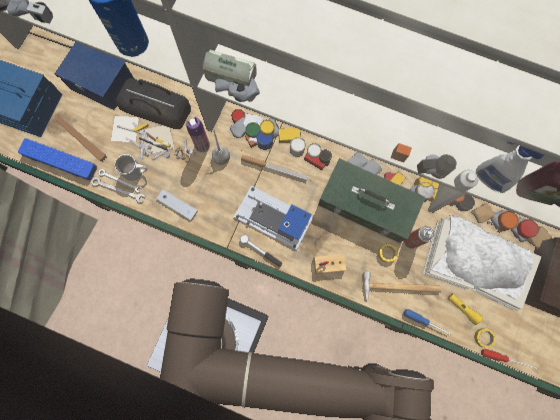

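The top view shows the bar at (177,205) with its hole at its left end (165,197). The jig is at (273,217) with the blue plate on its right, and the wooden block with the pin is at (330,265). In the scene view the arm hides the block.

```bash
cat > h.py <<'E'
from bench import *
import cv2,numpy as np
def ray(c,rc,z):
    k=get_calibration(c);T=np.array(k["cam_to_world"]);rc=np.atleast_2d(rc).astype(float)
    d=np.c_[(rc[:,1]-k["cx"])/k["fx"],(rc[:,0]-k["cy"])/k["fy"],np.ones(len(rc))]@T[:3,:3].T
    return T[:3,3]+d*((z-T[2,3])/d[:,2])[:,None]
def proj(c,P):
    k=get_calibration(c);T=np.array(k["cam_to_world"]);q=(np.atleast_2d(P)-T[:3,3])@T[:3,:3]
    return np.c_[q[:,1]/q[:,2]*k["fy"]+k["cy"],q[:,0]/q[:,2]*k["fx"]+k["cx"]]
def pt(n,c,z):
    r=pinpoint(n,c)
    return [(round(d["p"],2),np.round(ray(c,np.array(d["at"])*[420,560],z)[0],4).tolist()) for d in r[:2]]
def rect(n,c,z):
    r=silhouettes(n,c)
    out=[]
    for d in r[:2]:
        rc=np.argwhere(d["region"]);w=ray(c,rc,z)[:,:2].astype(np.float32)
        (cx,cy),(a,b),an=cv2.minAreaRect(w*1000)
        out.append((round(d["p"],2),len(rc),np.round([cx,cy,a,b,an],1).tolist()))
    return out
E
python3 - <<'E'
from h import *
for c in ("top","scene"):
    capture(c);print(c)
    for n,z in (("jig",0),("bush",.055),("blank",0),("blank_hole",.012),("pin",.04),("pin_ring",.068),("pin_block",0)): print(n,pt(n,c,z))
    for n,z in (("blank",.012),("jig",.01),("pin_block",.04)): print(n,rect(n,c,z))
im=capture("top")
a=cv2.resize(im[180:285,150:350],None,fx=4,fy=4,interpolation=cv2.INTER_CUBIC)
cv2.imwrite("pics/t1.png",a[:,:,::-1])
E
```

```text
top
jig [(0.83, [0.5254, -0.0595, 0.0])]
bush [(0.73, [0.4927, -0.1106, 0.055])]
blank [(0.69, [0.4204, 0.2978, 0.0])]
blank_hole [(0.96, [0.4385, 0.353, 0.012]), (0.73, [0.4395, -0.2874, 0.012])]
pin [(0.6, [0.4365, -0.2881, 0.04])]
pin_ring [(0.41, [0.4283, -0.2941, 0.068])]
pin_block [(0.72, [0.4388, -0.3107, 0.0])]
blank [(0.77, 454, [425.5, 304.6, 161.0, 46.3, 81.1])]
jig [(0.86, 2638, [527.2, -56.6, 272.2, 154.0, 85.8])]
pin_block [(0.79, 479, [436.1, -315.6, 61.4, 116.6, 30.4])]
scene
jig [(0.64, [0.5287, -0.0579, 0.0])]
bush [(0.97, [0.5065, -0.1108, 0.055]), (0.73, [0.3927, -0.3404, 0.055])]
blank [(0.84, [0.4251, 0.3022, 0.0])]
blank_hole [(0.81, [0.4359, 0.3605, 0.012])]
pin [(0.72, [0.492, -0.0754, 0.04])]
pin_ring []
pin_block [(0.63, [0.4395, -0.3227, 0.0])]
blank [(0.67, 210, [418.5, 274.2, 107.0, 45.0, 77.0])]
jig [(0.56, 1596, [502.2, -50.8, 276.3, 114.8, 85.7])]
pin_block [(0.49, 63, [375.8, -297.7, 30.0, 24.5, 36.8])]
```

View pics/t1.png

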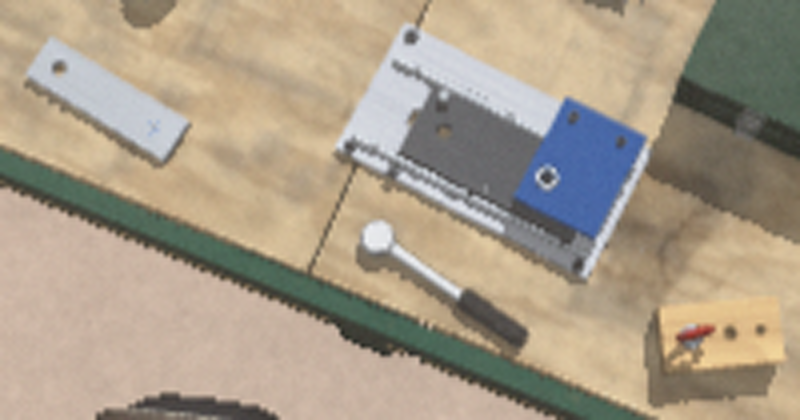

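The enlarged top view shows the bar's corners near (50,40), (188,125), (165,160) and (27,78), with the hole at (60,67) at its left end. The jig's bed hole is at (443,130) and the bush at (546,177). The red ring is at (695,332), on the left side of the block.

Run:
```python
from h import *
def P(pts,z): 
    p=np.array(pts,float); return ray("top",np.c_[180+(p[:,1]+.5)/4-.5,150+(p[:,0]+.5)/4-.5],z)[:,:2]*1000
print("bar corners",P([(50,40),(188,125),(165,162),(27,78)],.012).round(0).tolist())
print("hole,cross",P([(60,67),(153,127)],.012).round(0).tolist())
print("jig corners",P([(408,24),(648,152),(585,281),(338,152)],.01).round(0).tolist())
print("bush",P([(546,177)],.055).round(0),"bedhole",P([(443,130)],.022).round(0),"pin65",P([(442,98)],.036).round(0))
print("plate",P([(568,98),(646,145),(592,238),(515,196)],.052).round(0).tolist())
print("block",P([(658,308),(780,300),(783,362),(662,372)],.04).round(0).tolist(),"ring ends",P([(679,340),(713,327)],.068).round(0).tolist(),"holes",P([(730,332),(760,329)],.04).round(0).tolist())
capture("top")
for n,z in (("blank",.012),("jig",.012),("pin_block",.03)):
    d=silhouettes(n,"top")[0]; w=ray("top",np.argwhere(d["region"]),z)[:,:2]
    m=w.mean(0);e,v=np.linalg.eigh(np.cov(w.T));print(n,m,np.sqrt(12*e),np.degrees(np.arctan2(v[1,1],v[0,1])))
for i in range(4):
    capture("top"); print(pt("bush","top",.055),pt("blank_hole","top",.012)[:1],pt("blank","top",0)[:1],pt("jig","top",0)[:1])
```

```text
bar corners [[457.0, 380.0], [432.0, 223.0], [391.0, 228.0], [414.0, 384.0]]
hole,cross [[436.0, 359.0], [417.0, 252.0]]
jig corners [[605.0, 69.0], [577.0, -191.0], [439.0, -182.0], [463.0, 81.0]]
bush [[ 508. -113.]] bedhole [[519.  -4.]] pin65 [[544.   7.]]
plate [[586.0, -103.0], [573.0, -187.0], [472.0, -173.0], [481.0, -93.0]]
block [[438.0, -253.0], [488.0, -354.0], [436.0, -376.0], [385.0, -278.0]] ring ends [[414.0, -280.0], [437.0, -304.0]] holes [[443.0, -322.0], [456.0, -346.0]]
blank [0.42654747 0.30505426] [0.04628548 0.16206872] 81.2716555672515
jig [ 0.52412733 -0.05679206] [0.13857797 0.26769981] 84.52119986761926
pin_block [ 0.43551766 -0.31604575] [0.06573682 0.11385347] 118.57164371640924
[(0.68, [0.5096, -0.1072, 0.055])] [] [(0.83, [0.4304, 0.3066, 0.0])] [(0.85, [0.5391, -0.0629, 0.0])]
[(0.72, [0.5027, -0.1156, 0.055])] [(0.9, [0.427, 0.3574, 0.012])] [(0.87, [0.4281, 0.2965, 0.0])] [(0.73, [0.5251, -0.0587, 0.0])]
[(0.8, [0.5059, -0.1268, 0.055])] [(0.75, [0.4333, 0.3625, 0.012])] [(0.93, [0.4197, 0.2973, 0.0])] [(0.82, [0.5317, -0.0502, 0.0])]
[(0.7, [0.5052, -0.1124, 0.055])] [(0.92, [0.4283, 0.3623, 0.012])] [(0.72, [0.4233, 0.3049, 0.0])] [(0.71, [0.5338, -0.0523, 0.0])]
```

```bash
cat >> h.py <<'E'
from scipy.spatial.transform import Rotation as R
def go(x,y,z,yaw=None):
    "remaining shift in tool axes (units of 40 mm) and turn (units 5 deg); yaw = world angle of tool x, deg"
    s=state();r=R.from_rotvec(s["eef_rot"]);m=r.as_matrix()
    d=m.T@(np.array([x,y,z])-s["position"])/.04
    print("t",round(s["t"],2),"pos",(s["position"]*1000).round(1),"yaw",np.degrees(np.arctan2(m[1,0],m[0,0])).round(2),"F",s["wrist_force"].round(1),"gap",round(s["finger_gap"]*1000,1))
    print("shift",d.round(3),end=" ")
    if yaw is not None:
        g=R.from_euler("z",yaw,degrees=True)*R.from_rotvec([np.pi,0,0]); print("turn",np.degrees((r.inv()*g).as_rotvec()).round(2)/5,end="")
    print()
E
python3 -m creep '[{"dx":0.54,"dy":-0.72,"wz":-1},{"dx":0.60,"dy":-0.67,"wz":-1},{"dx":0.66,"dy":-0.61,"wz":-1},{"dx":0.71,"dy":-0.55,"wz":-1},{"dx":0.76,"dy":-0.49,"wz":-1},{"dx":0.80,"dy":-0.42,"wz":-1},{"dx":0.83,"dy":-0.35,"wz":-1},{"dx":0.86,"dy":-0.28,"wz":-1},{"dx":0.88,"dy":-0.20,"wz":-1},{"dx":0.89,"dy":-0.12,"wz":-1},{"dx":0.9,"dy":-0.05,"wz":-1},{"dx":0.9,"dy":0.03,"wz":-1}]' && python3 -c "
from h import *
go(.4296,.3336,.12,81.2)"
```

```text
validation failed for argument at $[0]...
```

```bash
python3 -m creep '[{"wx":0,"wy":0,"wz":-1,"dx":0.54,"dy":-0.72,"dz":0,"jaw":85},{"wx":0,"wy":0,"wz":-1,"dx":0.60,"dy":-0.67,"dz":0,"jaw":85},{"wx":0,"wy":0,"wz":-1,"dx":0.66,"dy":-0.61,"dz":0,"jaw":85},{"wx":0,"wy":0,"wz":-1,"dx":0.71,"dy":-0.55,"dz":0,"jaw":85},{"wx":0,"wy":0,"wz":-1,"dx":0.76,"dy":-0.49,"dz":0,"jaw":85},{"wx":0,"wy":0,"wz":-1,"dx":0.80,"dy":-0.42,"dz":0,"jaw":85},{"wx":0,"wy":0,"wz":-1,"dx":0.83,"dy":-0.35,"dz":0,"jaw":85},{"wx":0,"wy":0,"wz":-1,"dx":0.86,"dy":-0.28,"dz":0,"jaw":85},{"wx":0,"wy":0,"wz":-1,"dx":0.88,"dy":-0.20,"dz":0,"jaw":85},{"wx":0,"wy":0,"wz":-1,"dx":0.89,"dy":-0.12,"dz":0,"jaw":85},{"wx":0,"wy":0,"wz":-1,"dx":0.9,"dy":-0.05,"dz":0,"jaw":85},{"wx":0,"wy":0,"wz":-1,"dx":0.9,"dy":0.03,"dz":0,"jaw":85}]' && python3 -c "
from h import *
go(.4296,.3336,.12,81.2)"
```

```text
t: 4.15
position: [0.2997, -0.1014, 0.2566]
eef_rot: [2.477, 1.93, 0.001]
wrist_force: [2.1, -0.8, -0.1]
finger_gap: 0.0849
finger_force: 0.0
t 4.15 pos [ 299.7 -101.4  256.6] yaw 75.84 F [ 2.1 -0.8 -0.1] gap 84.9
shift [11.34   0.485  3.415] turn [ 0.014  0.002 -1.072]
```

```bash
python3 -m creep '[{"wx":0,"wy":0,"wz":0,"dx":0.94,"dy":0.04,"dz":0.2,"jaw":85},{"wx":0,"wy":0,"wz":0,"dx":0.94,"dy":0.04,"dz":0.2,"jaw":85},{"wx":0,"wy":0,"wz":0,"dx":0.94,"dy":0.04,"dz":0.2,"jaw":85},{"wx":0,"wy":0,"wz":0,"dx":0.94,"dy":0.04,"dz":0.2,"jaw":85},{"wx":0,"wy":0,"wz":0,"dx":0.94,"dy":0.04,"dz":0.3,"jaw":85},{"wx":0,"wy":0,"wz":0,"dx":0.94,"dy":0.04,"dz":0.3,"jaw":85},{"wx":0,"wy":0,"wz":0,"dx":0.94,"dy":0.04,"dz":0.3,"jaw":85},{"wx":0,"wy":0,"wz":0,"dx":0.94,"dy":0.04,"dz":0.3,"jaw":85},{"wx":0,"wy":0,"wz":0,"dx":0.94,"dy":0.04,"dz":0.3,"jaw":85},{"wx":0,"wy":0,"wz":0,"dx":0.94,"dy":0.04,"dz":0.3,"jaw":85},{"wx":0,"wy":0,"wz":0,"dx":0.94,"dy":0.04,"dz":0.3,"jaw":85},{"wx":0,"wy":0,"wz":-1,"dx":0.94,"dy":0.04,"dz":0.3,"jaw":85}]' && python3 -c "
from h import *
go(.4296,.3336,.029,81.2)
for c in ('scene',):
    im=capture(c);cv2.imwrite('pics/s2.png',cv2.resize(im[130:330,120:400],None,fx=2.8,fy=2.8,interpolation=cv2.INTER_CUBIC)[:,:,::-1])
    for n,z in (('jig',0),('bush',.055),('pin',.04),('pin_ring',.068),('pin_block',0)): print(n,pt(n,c,z))
"
```

```text
t: 5.15
position: [0.4303, 0.3313, 0.1276]
eef_rot: [2.394, 2.034, 0.0]
wrist_force: [0.2, -0.1, 0.6]
finger_gap: 0.0849
finger_force: 0.0
t 5.15 pos [430.3 331.3 127.6] yaw 80.7 F [ 0.2 -0.1  0.6] gap 84.9
shift [ 0.053 -0.028  2.466] turn [ 0.004 -0.002 -0.1  ]
jig [(0.61, [0.524, -0.0422, 0.0])]
bush [(0.85, [0.4942, -0.1136, 0.055])]
pin [(0.53, [0.4125, -0.3017, 0.04])]
pin_ring [(0.39, [0.4364, -0.2843, 0.068])]
pin_block [(0.84, [0.4381, -0.3178, 0.0])]
```

View pics/s2.png

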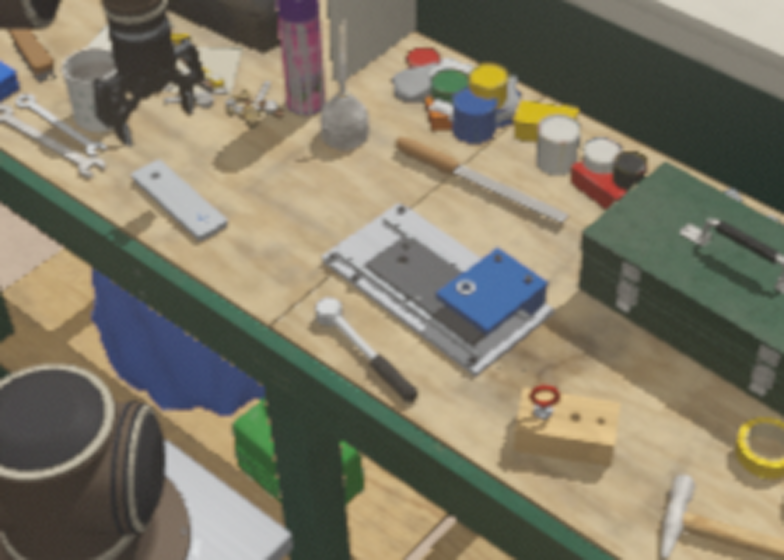

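The scene view now shows the jig, the bar and the pin block. The pin's red ring is at (545,398) and faces the camera. The gripper hangs above the bar, so I'll lower and grip.

```bash
python3 -m creep '[{"wx":0,"wy":0,"wz":-0.1,"dx":0.05,"dy":-0.03,"dz":0.6,"jaw":85},{"wx":0,"wy":0,"wz":0,"dx":0,"dy":0,"dz":0.6,"jaw":80},{"wx":0,"wy":0,"wz":0,"dx":0,"dy":0,"dz":0.6,"jaw":75},{"wx":0,"wy":0,"wz":0,"dx":0,"dy":0,"dz":0.4,"jaw":70},{"wx":0,"wy":0,"wz":0,"dx":0,"dy":0,"dz":0.2,"jaw":65},{"wx":0,"wy":0,"wz":0,"dx":0,"dy":0,"dz":0.05,"jaw":60},{"wx":0,"wy":0,"wz":0,"dx":0,"dy":0,"dz":0,"jaw":50},{"wx":0,"wy":0,"wz":0,"dx":0,"dy":0,"dz":0,"jaw":40},{"wx":0,"wy":0,"wz":0,"dx":0,"dy":0,"dz":0,"jaw":40},{"wx":0,"wy":0,"wz":0,"dx":0,"dy":0,"dz":0,"jaw":40},{"wx":0,"wy":0,"wz":0,"dx":0,"dy":0,"dz":0,"jaw":40}]' 50 && python3 -c "
from h import *
go(.4296,.3336,.029,81.2)"
```

```text
t: 6.37
position: [0.43, 0.3315, 0.032]
eef_rot: [2.386, 2.042, 0.003]
wrist_force: [-1.9, -3.5, 7.0]
finger_gap: 0.0428
finger_force: 51.1
t 6.37 pos [430.  331.5  32. ] yaw 81.11 F [-1.9 -3.5  7. ] gap 42.8
shift [ 0.051 -0.017  0.075] turn [ 0.02  -0.01  -0.018]
```

```bash
python3 -m creep '[{"wx":0,"wy":0,"wz":0,"dx":0,"dy":0,"dz":-0.3,"jaw":40},{"wx":0,"wy":0,"wz":0,"dx":0,"dy":0,"dz":-0.6,"jaw":40},{"wx":0,"wy":0,"wz":-0.7,"dx":0,"dy":0,"dz":-0.6,"jaw":40}]' && python3 -c "
from h import *
go(.512,.030,.09,84.5)"
```

```text
t: 6.62
position: [0.4287, 0.331, 0.0904]
eef_rot: [-2.322, -2.115, 0.003]
wrist_force: [0.1, 0.7, -3.3]
finger_gap: 0.0428
finger_force: 51.5
t 6.62 pos [428.7 331.   90.4] yaw 84.66 F [ 0.1  0.7 -3.3] gap 42.8
shift [-7.297  2.775  0.015] turn [-0.018  0.014  0.032]
```

```bash
python3 -m creep '[{"wx":0,"wy":0,"wz":0,"dx":-0.5,"dy":0.19,"dz":0,"jaw":40},{"wx":0,"wy":0,"wz":0,"dx":-0.9,"dy":0.34,"dz":0,"jaw":40},{"wx":0,"wy":0,"wz":0,"dx":-0.9,"dy":0.34,"dz":0,"jaw":40},{"wx":0,"wy":0,"wz":0,"dx":-0.9,"dy":0.34,"dz":0,"jaw":40},{"wx":0,"wy":0,"wz":0,"dx":-0.9,"dy":0.34,"dz":0,"jaw":40},{"wx":0,"wy":0,"wz":0,"dx":-0.9,"dy":0.34,"dz":0,"jaw":40},{"wx":0,"wy":0,"wz":0,"dx":-0.9,"dy":0.34,"dz":0,"jaw":40},{"wx":0,"wy":0,"wz":0,"dx":-0.9,"dy":0.34,"dz":0,"jaw":40},{"wx":0,"wy":0,"wz":0,"dx":-0.5,"dy":0.19,"dz":0,"jaw":40},{"wx":0,"wy":0,"wz":0,"dx":0,"dy":0,"dz":0,"jaw":40}]' && python3 -c "
from h import *
go(.512,.030,.058,84.5)
im=capture('top');cv2.imwrite('pics/t3.png',cv2.resize(im[160:270,220:350],None,fx=5,fy=5,interpolation=cv2.INTER_CUBIC)[:,:,::-1])
im=capture('scene');cv2.imwrite('pics/s3.png',cv2.resize(im[170:270,200:340],None,fx=5,fy=5,interpolation=cv2.INTER_CUBIC)[:,:,::-1])
"
```

```text
t: 7.45
position: [0.5132, 0.0265, 0.0907]
eef_rot: [2.327, 2.108, 0.0]
wrist_force: [1.0, 1.0, -4.2]
finger_gap: 0.0425
finger_force: 51.6
t 7.45 pos [513.2  26.5  90.7] yaw 84.34 F [ 1.   1.  -4.2] gap 42.5
shift [ 0.084 -0.039  0.817] turn [ 0.018  0.014 -0.032]
```

View pics/s3.png

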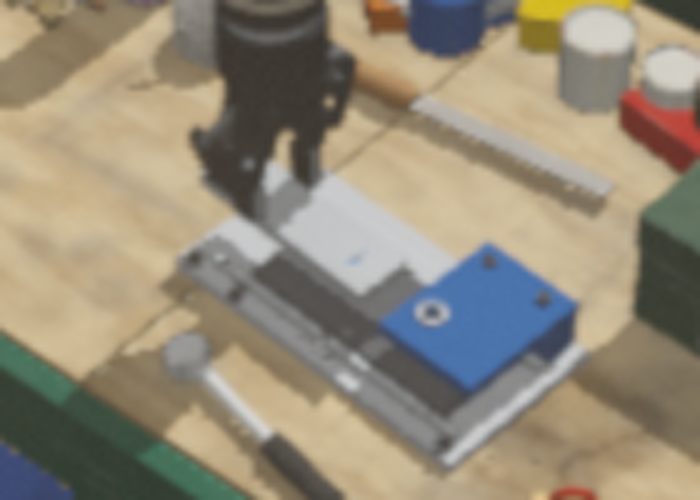

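The scene view shows the bar held level, with the scribed cross at (355,258) leading towards the plate. I'll shift to jig -x to keep the finger clear of the back pin, then lower.

```bash
python3 -m creep '[{"wx":0,"wy":0,"wz":0,"dx":0,"dy":-0.18,"dz":0.1,"jaw":40},{"wx":0,"wy":0,"wz":0,"dx":0,"dy":-0.18,"dz":0.2,"jaw":40},{"wx":0,"wy":0,"wz":0,"dx":0,"dy":0,"dz":0.25,"jaw":40},{"wx":0,"wy":0,"wz":0,"dx":0,"dy":0,"dz":0.15,"jaw":40},{"wx":0,"wy":0,"wz":0,"dx":0,"dy":0,"dz":0.1,"jaw":40},{"wx":0,"wy":0,"wz":0,"dx":0,"dy":0,"dz":0.0,"jaw":40}]' && python3 -m creep '[{"wx":0,"wy":0,"wz":0,"dx":0,"dy":0,"dz":0.05,"jaw":40},{"wx":0,"wy":0,"wz":0,"dx":0,"dy":0,"dz":0.0,"jaw":40}]' && python3 -c "
from h import *
go(.5,.02,.056,84.5)"
```

```text
t: 8.05
position: [0.497, 0.0322, 0.0571]
eef_rot: [-2.321, -2.115, 0.002]
wrist_force: [0.2, 0.2, -3.7]
finger_gap: 0.0427
finger_force: 51.5
t: 8.22
position: [0.4979, 0.0319, 0.0562]
eef_rot: [2.323, 2.115, 0.0]
wrist_force: [-0.2, -0.2, -2.9]
finger_gap: 0.0421
finger_force: 51.6
t 8.22 pos [497.9  31.9  56.2] yaw 84.65 F [-0.2 -0.2 -2.9] gap 42.1
shift [-0.291  0.081  0.006] turn [ 0.002 -0.     0.03 ]
```

```bash
Z='x'; python3 -m creep '[{"wx":0,"wy":0,"wz":0,"dx":0,"dy":0,"dz":0.04,"jaw":40},{"wx":0,"wy":0,"wz":0,"dx":0,"dy":0,"dz":0.0,"jaw":40}]' | grep -E "pos|wrist"; python3 -m creep '[{"wx":0,"wy":0,"wz":0,"dx":0,"dy":0,"dz":0.04,"jaw":40},{"wx":0,"wy":0,"wz":0,"dx":0,"dy":0,"dz":0.0,"jaw":40}]' | grep -E "pos|wrist"
```

```text
position: [0.4979, 0.0317, 0.0548]
wrist_force: [-0.1, 0.2, -2.8]
position: [0.4981, 0.0317, 0.0541]
wrist_force: [-2.5, 0.3, 3.0]
```

```bash
python3 -m creep '[{"wx":0,"wy":0,"wz":0,"dx":0,"dy":0,"dz":-0.05,"jaw":40},{"wx":0,"wy":0,"wz":0,"dx":-0.14,"dy":0,"dz":0,"jaw":40},{"wx":0,"wy":0,"wz":0,"dx":-0.14,"dy":0,"dz":0,"jaw":40},{"wx":0,"wy":0,"wz":0,"dx":-0.14,"dy":0,"dz":0,"jaw":40},{"wx":0,"wy":0,"wz":0,"dx":-0.14,"dy":0,"dz":0,"jaw":40},{"wx":0,"wy":0,"wz":0,"dx":-0.14,"dy":0,"dz":0,"jaw":40},{"wx":0,"wy":0,"wz":0,"dx":-0.14,"dy":0,"dz":0,"jaw":40},{"wx":0,"wy":0,"wz":0,"dx":-0.14,"dy":0,"dz":0,"jaw":40},{"wx":0,"wy":0,"wz":0,"dx":-0.14,"dy":0,"dz":0,"jaw":40},{"wx":0,"wy":0,"wz":0,"dx":0,"dy":0,"dz":0,"jaw":40}]' | grep -E "t:|pos|wrist"; python3 -c "
from h import *
go(.5,.02,.056,84.5)
im=capture('top');cv2.imwrite('pics/t4.png',cv2.resize(im[170:270,220:330],None,fx=6,fy=6,interpolation=cv2.INTER_CUBIC)[:,:,::-1])
"
```

```text
t: 9.38
position: [0.4933, -0.014, 0.0551]
eef_rot: [2.324, 2.113, -0.001]
wrist_force: [1.1, 0.2, -2.7]
t 9.38 pos [493.3 -14.   55.1] yaw 84.56 F [ 1.1  0.2 -2.7] gap 42.4
shift [ 0.862  0.087 -0.024] turn [-0.002  0.006  0.012]
```

View pics/t4.png

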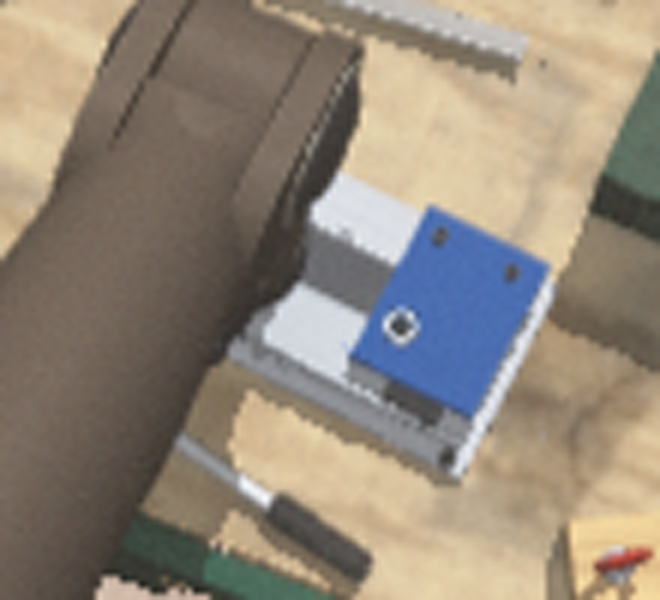

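The top view shows the bar's undrilled end going under the blue plate at (350,350), with clear bed beside it on the back-pin side. Next I'll push towards the back pins.

```bash
python3 -m creep '[{"wx":0,"wy":0,"wz":0,"dx":0,"dy":0.1,"dz":0,"jaw":40},{"wx":0,"wy":0,"wz":0,"dx":0,"dy":0.1,"dz":0,"jaw":40},{"wx":0,"wy":0,"wz":0,"dx":0,"dy":0.1,"dz":0,"jaw":40},{"wx":0,"wy":0,"wz":0,"dx":0,"dy":0.1,"dz":0,"jaw":40},{"wx":0,"wy":0,"wz":0,"dx":0,"dy":0,"dz":0,"jaw":40}]' | grep -E "t:|pos|wrist"; for i in 1 2; do python3 -m creep '[{"wx":0,"wy":0,"wz":0,"dx":0,"dy":0.04,"dz":0,"jaw":40},{"wx":0,"wy":0,"wz":0,"dx":0,"dy":0.0,"dz":0.0,"jaw":40}]' | grep -E "pos|wrist"; done
```

```text
t: 9.85
position: [0.5106, -0.0143, 0.0551]
eef_rot: [2.322, 2.115, 0.001]
wrist_force: [0.1, 0.1, -3.2]
position: [0.5112, -0.0145, 0.055]
wrist_force: [-0.3, 0.4, -3.6]
position: [0.5127, -0.0147, 0.0551]
wrist_force: [0.2, -0.3, -3.3]
```

```bash
for i in 1 2 3; do python3 -m creep '[{"wx":0,"wy":0,"wz":0,"dx":0,"dy":0.03,"dz":0,"jaw":40},{"wx":0,"wy":0,"wz":0,"dx":0,"dy":0.0,"dz":0.0,"jaw":40}]' | grep -E "pos|wrist|torque"; done; python3 -c "
from h import *
print(state()['torque'])"
```

```text
position: [0.5138, -0.0148, 0.0551]
wrist_force: [0.4, -1.2, -2.9]
position: [0.5151, -0.015, 0.0551]
wrist_force: [-0.6, -0.4, -3.0]
position: [0.5163, -0.015, 0.0551]
wrist_force: [-0.4, -0.3, -3.8]
[ 0.06989222 -0.05712422  0.01524662]
```

```bash
for i in 1 2 3; do python3 -m creep '[{"wx":0,"wy":0,"wz":0,"dx":0,"dy":0.025,"dz":0,"jaw":40},{"wx":0,"wy":0,"wz":0,"dx":0,"dy":0.0,"dz":0.0,"jaw":40}]' | grep -E "pos|wrist"; python3 -c "
from h import *
s=state();print(s['torque'].round(2),s['eef_rot'].round(4))"; done
```

```text
position: [0.5166, -0.0151, 0.055]
wrist_force: [-3.4, 0.5, -1.2]
[0.07 0.61 0.11] [-2.3223e+00 -2.1145e+00  1.4000e-03]
position: [0.5167, -0.0151, 0.0549]
wrist_force: [-6.4, 0.1, 2.3]
[0.07 1.18 0.09] [-2.3213 -2.1138  0.003 ]
position: [0.5169, -0.0152, 0.0548]
wrist_force: [-9.1, 0.3, 2.9]
[0.13 1.81 0.14] [-2.3203 -2.1132  0.0047]
```

```bash
python3 -m creep '[{"wx":0,"wy":0,"wz":0,"dx":-0.04,"dy":-0.03,"dz":0,"jaw":40},{"wx":0,"wy":0,"wz":0,"dx":-0.05,"dy":0,"dz":0,"jaw":40},{"wx":0,"wy":0,"wz":0,"dx":-0.05,"dy":0.0,"dz":0.0,"jaw":40},{"wx":0,"wy":0,"wz":0,"dx":-0.05,"dy":0.0,"dz":0.0,"jaw":40},{"wx":0,"wy":0,"wz":0,"dx":0,"dy":0.0,"dz":0.0,"jaw":40}]' | grep -E "pos|wrist";for i in 1 2 3 ; do python3 -m creep '[{"wx":0,"wy":0,"wz":0,"dx":-0.05,"dy":0,"dz":0,"jaw":40},{"wx":0,"wy":0,"wz":0,"dx":0,"dy":0.0,"dz":0.0,"jaw":40}]' | grep -E "pos|wrist"; done
```

```text
position: [0.5161, -0.0224, 0.0546]
wrist_force: [-4.8, 2.4, -1.9]
position: [0.5159, -0.0244, 0.0545]
wrist_force: [-4.3, 2.1, -2.6]
position: [0.5157, -0.0263, 0.0545]
wrist_force: [-4.4, 2.3, -1.8]
position: [0.5155, -0.0283, 0.0545]
wrist_force: [-3.8, 2.3, -1.7]
```

```bash
for i in 1 2 3 4; do python3 -m creep '[{"wx":0,"wy":0,"wz":0,"dx":-0.05,"dy":0,"dz":0,"jaw":40},{"wx":0,"wy":0,"wz":0,"dx":0,"dy":0.0,"dz":0.0,"jaw":40}]' | grep -E "pos|wrist"; done
```

```text
position: [0.5154, -0.0303, 0.0545]
wrist_force: [-3.9, 3.1, -2.8]
position: [0.5152, -0.0323, 0.0545]
wrist_force: [-5.0, 2.6, -2.8]
position: [0.515, -0.0343, 0.0545]
wrist_force: [-5.4, 2.2, -2.3]
position: [0.5149, -0.0353, 0.0545]
wrist_force: [-4.1, 6.5, -2.3]
```

```bash
python3 -m creep '[{"wx":0,"wy":0,"wz":0,"dx":-0.05,"dy":0,"dz":0.02,"jaw":40},{"wx":0,"wy":0,"wz":0,"dx":-0.03,"dy":0.03,"dz":0.02,"jaw":40},{"wx":0,"wy":0,"wz":0,"dx":0,"dy":0.0,"dz":0.0,"jaw":40}]' | grep -E "pos|wrist"
python3 -m creep '[{"wx":0,"wy":0,"wz":0,"dx":0,"dy":0,"dz":0.02,"jaw":40},{"wx":0,"wy":0,"wz":0,"dx":0,"dy":0.0,"dz":0.0,"jaw":40}]'  | grep -E "t:|pos|wrist"
```

```text
position: [0.515, -0.0358, 0.054]
wrist_force: [-11.1, 19.4, 8.9]
t: 13.18
position: [0.515, -0.0358, 0.0539]
eef_rot: [-2.313, -2.112, -0.008]
wrist_force: [-12.9, 19.2, 15.0]
```

```bash
python3 -m creep '[{"wx":0,"wy":0,"wz":0,"dx":0.05,"dy":-0.03,"dz":-0.05,"jaw":40},{"wx":0,"wy":0,"wz":0,"dx":0,"dy":0,"dz":0,"jaw":48},{"wx":0,"wy":0,"wz":0,"dx":0,"dy":0.0,"dz":0.0,"jaw":52},{"wx":0,"wy":0,"wz":0,"dx":0,"dy":0.0,"dz":0.0,"jaw":56},{"wx":0,"wy":0,"wz":0,"dx":0,"dy":0.0,"dz":0,"jaw":60},{"wx":0,"wy":0,"wz":0,"dx":0,"dy":0.0,"dz":0,"jaw":60}]'; python3 -c "
from h import *
go(.5155,-.035,.056,84.5)"
```

```text
t: 13.68
position: [0.5163, -0.0382, 0.0549]
eef_rot: [2.323, 2.114, 0.001]
wrist_force: [0.0, -1.0, -0.6]
finger_gap: 0.0594
finger_force: 0.0
t 13.68 pos [516.3 -38.2  54.9] yaw 84.6 F [ 0.  -1.  -0.6] gap 59.4
shift [ 0.079 -0.026 -0.028] turn [0.01  0.002 0.02 ]
```

```bash
python3 -m creep '[{"wx":0,"wy":0,"wz":0,"dx":0,"dy":0.07,"dz":0,"jaw":60},{"wx":0,"wy":0,"wz":0,"dx":0,"dy":0.07,"dz":0,"jaw":60},{"wx":0,"wy":0,"wz":0,"dx":0,"dy":0.0,"dz":0.0,"jaw":60}]' | grep -E "pos|wrist"; for i in 1 2 3 4; do python3 -m creep '[{"wx":0,"wy":0,"wz":0,"dx":0,"dy":0.03,"dz":0,"jaw":60},{"wx":0,"wy":0,"wz":0,"dx":0,"dy":0.0,"dz":0.0,"jaw":60}]' | grep -E "pos|wrist"; done
```

```text
position: [0.5222, -0.0387, 0.0548]
wrist_force: [0.3, -1.1, -0.5]
position: [0.5228, -0.0386, 0.0546]
wrist_force: [-0.3, 0.2, 0.3]
position: [0.5239, -0.0387, 0.0547]
wrist_force: [0.6, 0.7, 0.0]
position: [0.5251, -0.0388, 0.0547]
wrist_force: [-0.5, -0.4, -0.3]
position: [0.5263, -0.0389, 0.0547]
wrist_force: [-0.8, -0.6, -0.4]
```

```bash
for i in 1 2 3 4; do python3 -m creep '[{"wx":0,"wy":0,"wz":0,"dx":0,"dy":0.035,"dz":0,"jaw":60},{"wx":0,"wy":0,"wz":0,"dx":0,"dy":0.0,"dz":0.0,"jaw":60}]' | grep -E "pos|wrist"; done
```

```text
position: [0.5278, -0.039, 0.0547]
wrist_force: [0.0, -0.5, -0.7]
position: [0.5292, -0.0392, 0.0548]
wrist_force: [0.6, 0.6, -0.1]
position: [0.5305, -0.0393, 0.0547]
wrist_force: [0.1, 0.1, 0.3]
position: [0.5319, -0.0394, 0.0547]
wrist_force: [0.2, -0.0, 0.3]
```

At a 60 mm opening the fingertips ride above the bar, so the pad never touched it. I'll push with closed fingers instead.

```bash
python3 -m creep '[{"wx":0,"wy":0,"wz":0,"dx":0,"dy":-0.2,"dz":-0.4,"jaw":60},{"wx":0,"wy":0,"wz":0,"dx":0,"dy":-0.4,"dz":-0.5,"jaw":40},{"wx":0,"wy":0,"wz":0,"dx":0.1,"dy":-0.5,"dz":0,"jaw":10},{"wx":0,"wy":0,"wz":0,"dx":0.1,"dy":-0.5,"dz":0,"jaw":0},{"wx":0,"wy":0,"wz":0,"dx":0,"dy":0,"dz":0,"jaw":0},{"wx":0,"wy":0,"wz":0,"dx":0,"dy":0,"dz":0,"jaw":0}]' 20 | grep -E "pos|wrist|gap"; python3 -c "
from h import *
go(.4697,-.0258,.0505,84.5)
capture('top')
for n,z in (('blank_hole',.034),('blank',.022)): print(n,pt(n,'top',z))
"
```

```text
position: [0.4682, -0.0253, 0.091]
wrist_force: [0.9, -0.5, 0.2]
finger_gap: -0.0
t 15.77 pos [468.2 -25.3  91. ] yaw 84.65 F [ 0.9 -0.5  0.2] gap -0.0
shift [-0.01   0.037  1.012] turn [0.006 0.    0.03 ]
blank_hole [(0.66, [0.5246, -0.0054, 0.034])]
blank [(0.44, [0.5129, -0.0645, 0.022])]
```

```bash
python3 -m creep '[{"wx":0,"wy":0,"wz":0,"dx":0,"dy":0,"dz":0.5,"jaw":0},{"wx":0,"wy":0,"wz":0,"dx":0,"dy":0,"dz":0.48,"jaw":0},{"wx":0,"wy":0,"wz":0,"dx":0,"dy":0.1,"dz":0,"jaw":0},{"wx":0,"wy":0,"wz":0,"dx":0,"dy":0.05,"dz":0,"jaw":0}]' | grep -E "pos|wrist|gap";  for i in 1 2 3 4; do python3 -m creep '[{"wx":0,"wy":0,"wz":0,"dx":0,"dy":0.05,"dz":0,"jaw":0},{"wx":0,"wy":0,"wz":0,"dx":0,"dy":0.0,"dz":0.0,"jaw":0}]' | grep -E "pos|wrist"; done
```

```text
position: [0.4748, -0.0261, 0.0508]
wrist_force: [0.4, 0.7, -0.2]
finger_gap: 0.0002
position: [0.4783, -0.0263, 0.0525]
wrist_force: [-0.4, -0.0, 0.1]
position: [0.4797, -0.0265, 0.0523]
wrist_force: [0.0, 0.9, -0.2]
position: [0.481, -0.0266, 0.0518]
wrist_force: [-0.1, -0.2, 0.5]
position: [0.4815, -0.0266, 0.0515]
wrist_force: [-5.9, -0.1, 5.2]
```

```bash
for i in 1 2; do python3 -m creep '[{"wx":0,"wy":0,"wz":0,"dx":0,"dy":0.05,"dz":-0.01,"jaw":0},{"wx":0,"wy":0,"wz":0,"dx":0,"dy":0.0,"dz":0.0,"jaw":0}]' | grep -E "pos|wrist"; done;  python3 -m creep '[{"wx":0,"wy":0,"wz":0,"dx":0,"dy":-0.15,"dz":0,"jaw":0},{"wx":0,"wy":0,"wz":0,"dx":0,"dy":-0.2,"dz":-0.4,"jaw":0},{"wx":0,"wy":0,"wz":0,"dx":0,"dy":0,"dz":-0.6,"jaw":0}]' | grep -E "pos|wrist"
python3 -c "
from h import *
go(.5220,.048,.091,84.5)"
```

```text
position: [0.4819, -0.0267, 0.0515]
wrist_force: [-11.2, 1.0, 7.5]
position: [0.4822, -0.0267, 0.0514]
wrist_force: [-15.0, 2.9, 10.0]
position: [0.4698, -0.0256, 0.0905]
wrist_force: [0.8, -0.0, 0.3]
t 17.5 pos [469.8 -25.6  90.5] yaw 84.63 F [ 0.8 -0.   0.3] gap 0.1
shift [ 1.955  1.126 -0.018] turn [-0.062  0.002  0.026]
```

```bash
python3 -m creep '[{"wx":0,"wy":0,"wz":0,"dx":0.75,"dy":0.2,"dz":0,"jaw":0},{"wx":0,"wy":0,"wz":0,"dx":0.75,"dy":0.4,"dz":0,"jaw":0},{"wx":0,"wy":0,"wz":0,"dx":0.45,"dy":0.53,"dz":0,"jaw":0},{"wx":0,"wy":0,"wz":0,"dx":0,"dy":0,"dz":0.5,"jaw":0},{"wx":0,"wy":0,"wz":0,"dx":0,"dy":0,"dz":0.46,"jaw":0},{"wx":0,"wy":0,"wz":0,"dx":-0.15,"dy":0,"dz":0,"jaw":0},{"wx":0,"wy":0,"wz":0,"dx":-0.1,"dy":0,"dz":0,"jaw":0}]' | grep -E "pos|wrist|gap";  for i in 1 2 3 4; do python3 -m creep '[{"wx":0,"wy":0,"wz":0,"dx":-0.05,"dy":0,"dz":0,"jaw":0},{"wx":0,"wy":0,"wz":0,"dx":0,"dy":0.0,"dz":0.0,"jaw":0}]' | grep -E "pos|wrist"; done
```

```text
position: [0.5232, 0.0372, 0.0532]
wrist_force: [-0.5, -0.5, 0.6]
finger_gap: -0.0002
position: [0.5245, 0.0348, 0.0552]
wrist_force: [0.1, 0.5, 0.3]
position: [0.5242, 0.0332, 0.0549]
wrist_force: [-0.0, 0.7, -0.4]
position: [0.5239, 0.0319, 0.0545]
wrist_force: [-0.6, 2.2, 1.5]
position: [0.5239, 0.0315, 0.0545]
wrist_force: [0.5, 8.8, 2.6]
```

```bash
for i in 1 2; do python3 -m creep '[{"wx":0,"wy":0,"wz":0,"dx":-0.04,"dy":0,"dz":0,"jaw":0},{"wx":0,"wy":0,"wz":0,"dx":0,"dy":0.0,"dz":0.0,"jaw":0}]' | grep -E "pos|wrist"; done;  python3 -m creep '[{"wx":0,"wy":0,"wz":0,"dx":0.15,"dy":0,"dz":0,"jaw":0},{"wx":0,"wy":0,"wz":0,"dx":0.15,"dy":0,"dz":-0.4,"jaw":10},{"wx":0,"wy":0,"wz":0,"dx":0,"dy":0,"dz":-0.9,"jaw":20},{"wx":0,"wy":0,"wz":0,"dx":0,"dy":0,"dz":-0.9,"jaw":30}]' | grep -E "pos|wrist"
python3 -c "
from h import *
go(.427,-.292,.13,130)
capture('top')
for n,z in (('blank_hole',.034),('blank',.022)): print(n,pt(n,'top',z))
"
```

```text
position: [0.5239, 0.0312, 0.0546]
wrist_force: [0.9, 13.2, 1.1]
position: [0.5239, 0.0309, 0.0546]
wrist_force: [1.0, 19.0, 1.9]
position: [0.5227, 0.0384, 0.1415]
wrist_force: [1.0, 0.4, 0.1]
t 19.42 pos [522.7  38.4 141.5] yaw 84.67 F [1.  0.4 0.1] gap 29.5
shift [-8.447 -1.613  0.306] turn [-5.000e-02 -2.000e-03 -9.066e+00]
blank_hole [(0.75, [0.5196, -0.0034, 0.034])]
blank [(0.71, [0.5073, -0.0521, 0.022])]
```

```bash
python3 -c "
from h import *
s=state();print(s['joints'].round(3))
out=[]
for c in ('top','scene'):
    im=capture(c)
    r,q=proj(c,[.43,-.3,.055])[0].round().astype(int);print(c,r,q)
    out.append(cv2.resize(im[r-16:r+16,q-20:q+20],None,fx=10,fy=10,interpolation=cv2.INTER_CUBIC))
    for n,z in (('pin',.04),('pin_ring',.068),('pin_block',0)): print(n,pt(n,c,z))
    for d in silhouettes('pin',c)[:1]:
        rc=np.argwhere(d['region']);print(d['p'],len(rc),rc.min(0),rc.max(0))
cv2.imwrite('pics/p5.png',np.hstack(out)[:,:,::-1])
"
```

```text
[ 7.300e-02  1.490e-01 -2.580e-01  1.158e+00 -1.000e-03  1.738e+00]
top 263 326
pin []
pin_ring [(0.56, [0.4632, 0.4758, 0.068]), (0.52, [0.4268, -0.2998, 0.068])]
pin_block [(0.93, [0.4358, -0.3119, 0.0]), (0.52, [0.441, -0.2982, 0.0])]
0.47 43 [260 319] [266 327]
scene 274 318
pin [(0.58, [0.4051, -0.2921, 0.04])]
pin_ring [(0.55, [0.3934, -0.3453, 0.068]), (0.4, [0.4235, -0.2864, 0.068])]
pin_block [(0.71, [0.4282, -0.3222, 0.0]), (0.45, [0.6733, 0.232, 0.0])]
0.29 261 [215 255] [234 280]
```

View pics/p5.png

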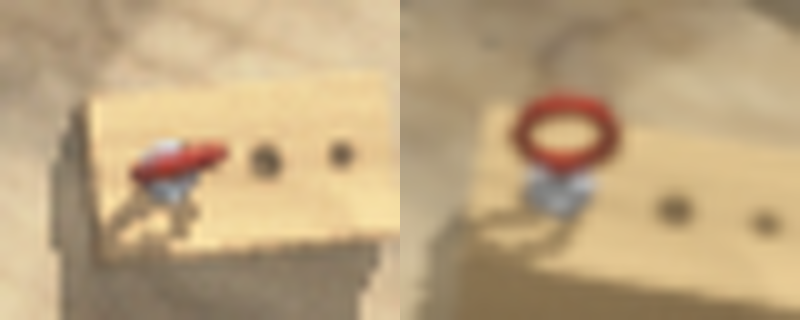

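```bash
python3 -c "
from h import *
T=lambda x,y,z: (ray('top',[[247+(y+.5)/10-.5,306+(x+.5)/10-.5]],z)[0]*1000).round(1)
S=lambda x,y,z: (ray('scene',[[258+(y+.5)/10-.5,298+(x-400+.5)/10-.5]],z)[0]*1000).round(1)
print('ring centre',T(180,165,.068),S(566,134,.068))
print('collar',T(168,176,.046),S(560,184,.046))
print('block holes',T(265,160,.04),T(341,154,.04),S(674,210,.04),S(766,223,.04))
# predicted ring px for yaw candidates
for a in (110,120,130,140,150):
    t=np.linspace(0,2*np.pi,60);u=np.array([np.cos(np.radians(a)),np.sin(np.radians(a)),0])
    P=np.array([.427,-.292,.068])+.016*(np.cos(t)[:,None]*u+np.sin(t)[:,None]*[0,0,1])
    for c in ('top','scene'):
        q=proj(c,P);q=q-q.mean(0);e,v=np.linalg.eigh(np.cov(q.T));print(a,c,np.sqrt(8*e).round(1),np.degrees(np.arctan2(v[0,1],v[1,1])).round(0))
"
```

```text
ring centre [ 425.1 -291.4   68. ] [ 424.2 -287.5   68. ]
collar [ 422.8 -290.4   46. ] [ 421.9 -288.5   46. ]
block holes [ 442.7 -321.5   40. ] [ 455.5 -346.4   40. ] [ 440.1 -319.5   40. ] [ 454.1 -344.5   40. ]
110 top [1.  9.1] 2.0
110 scene [ 6.4 10.6] 21.0
120 top [0.8 9.1] -8.0
120 scene [ 6.5 10.6] 8.0
130 top [0.5 9.1] -18.0
130 scene [ 6.4 10.6] -4.0
140 top [0.3 9.1] -28.0
140 scene [ 6.2 10.6] -17.0
150 top [0.1 9.1] -38.0
150 scene [ 5.7 10.5] -28.0
```

The ring stands at about (0.424, -0.290, 0.068) with its plane at about 129°, and both cameras agree. Next I go to it.

```bash
python3 -m creep '[{"wx":0,"wy":0,"wz":-0.98,"dx":-0.92,"dy":-0.23,"dz":0,"jaw":35},{"wx":0,"wy":0,"wz":-0.98,"dx":-0.9,"dy":-0.31,"dz":0,"jaw":40},{"wx":0,"wy":0,"wz":-0.98,"dx":-0.87,"dy":-0.39,"dz":0,"jaw":40},{"wx":0,"wy":0,"wz":-0.98,"dx":-0.83,"dy":-0.46,"dz":0,"jaw":40},{"wx":0,"wy":0,"wz":-0.98,"dx":-0.79,"dy":-0.53,"dz":0,"jaw":40},{"wx":0,"wy":0,"wz":-0.98,"dx":-0.74,"dy":-0.6,"dz":0,"jaw":40},{"wx":0,"wy":0,"wz":-0.98,"dx":-0.68,"dy":-0.66,"dz":0,"jaw":40},{"wx":0,"wy":0,"wz":-0.98,"dx":-0.62,"dy":-0.72,"dz":0,"jaw":40},{"wx":0,"wy":0,"wz":-0.98,"dx":-0.45,"dy":-0.6,"dz":0,"jaw":40},{"wx":0,"wy":0,"wz":0,"dx":0,"dy":0,"dz":0,"jaw":40}]' | grep -E "pos|wrist|gap"; python3 -c "
from h import *
go(.424,-.290,.078,129)"
```

```text
position: [0.4097, -0.2803, 0.1418]
wrist_force: [-0.4, -0.1, -0.3]
finger_gap: 0.0402
t 20.9 pos [ 409.7 -280.3  141.8] yaw 128.63 F [-0.4 -0.1 -0.3] gap 40.2
shift [-0.41   0.13   1.595] turn [-0.016  0.014 -0.074]
```

```bash
python3 -m creep '[{"wx":0,"wy":0,"wz":-0.07,"dx":-0.2,"dy":0.065,"dz":0,"jaw":40},{"wx":0,"wy":0,"wz":0,"dx":-0.21,"dy":0.065,"dz":0.2,"jaw":40},{"wx":0,"wy":0,"wz":0,"dx":0,"dy":0,"dz":0.5,"jaw":40},{"wx":0,"wy":0,"wz":0,"dx":0,"dy":0,"dz":0.5,"jaw":35},{"wx":0,"wy":0,"wz":0,"dx":0,"dy":0,"dz":0.3,"jaw":30},{"wx":0,"wy":0,"wz":0,"dx":0,"dy":0,"dz":0.08,"jaw":25},{"wx":0,"wy":0,"wz":0,"dx":0,"dy":0,"dz":0,"jaw":15},{"wx":0,"wy":0,"wz":0,"dx":0,"dy":0,"dz":0,"jaw":5},{"wx":0,"wy":0,"wz":0,"dx":0,"dy":0,"dz":0,"jaw":3},{"wx":0,"wy":0,"wz":0,"dx":0,"dy":0,"dz":0,"jaw":3},{"wx":0,"wy":0,"wz":0,"dx":0,"dy":0,"dz":0,"jaw":3}]' 40; python3 -c "
from h import *
go(.424,-.290,.078,129)"
```

```text
t: 21.82
position: [0.4248, -0.2858, 0.0788]
eef_rot: [-1.35, -2.835, 0.004]
wrist_force: [-3.7, -1.8, -4.1]
finger_gap: 0.0072
finger_force: 38.8
t 21.82 pos [ 424.8 -285.8   78.8] yaw 129.07 F [-3.7 -1.8 -4.1] gap 7.2
shift [-0.069 -0.082  0.02 ] turn [-0.036 -0.006  0.014]
```

```bash
python3 -m creep '[{"wx":0,"wy":0,"wz":0,"dx":0,"dy":-0.04,"dz":-0.1,"jaw":3},{"wx":0,"wy":0,"wz":0,"dx":0,"dy":0,"dz":-0.2,"jaw":3},{"wx":0,"wy":0,"wz":0,"dx":0,"dy":0,"dz":-0.3,"jaw":3},{"wx":0,"wy":0,"wz":0,"dx":0,"dy":0,"dz":-0.4,"jaw":3},{"wx":0,"wy":0,"wz":0,"dx":0,"dy":0,"dz":-0.5,"jaw":3},{"wx":0,"wy":0,"wz":0,"dx":0,"dy":0,"dz":-0.4,"jaw":3},{"wx":0,"wy":0,"wz":0,"dx":0,"dy":0,"dz":0,"jaw":3}]' | grep -E "t:|pos|wrist|gap"; python3 -c "
from h import *
go(.518,-.0046,.14,129)
out=[]
for c in ('top','scene'):
    im=capture(c)
    r,q=proj(c,[.424,-.288,.1])[0].round().astype(int);print(c,r,q)
    out.append(cv2.resize(im[r-24:r+24,q-20:q+20],None,fx=10,fy=10,interpolation=cv2.INTER_CUBIC))
cv2.imwrite('pics/p6.png',np.hstack(out)[:,:,::-1])
"
```

```text
t: 22.4
position: [0.4267, -0.2877, 0.1597]
eef_rot: [1.347, 2.829, -0.001]
wrist_force: [1.0, -0.7, -0.7]
finger_gap: 0.007
t 22.4 pos [ 426.7 -287.7  159.7] yaw 129.1 F [ 1.  -0.7 -0.7] gap 7.0
shift [4.058 6.232 0.482] turn [0.034 0.086 0.02 ]
top 262 324
scene 264 315
```

View pics/p6.png

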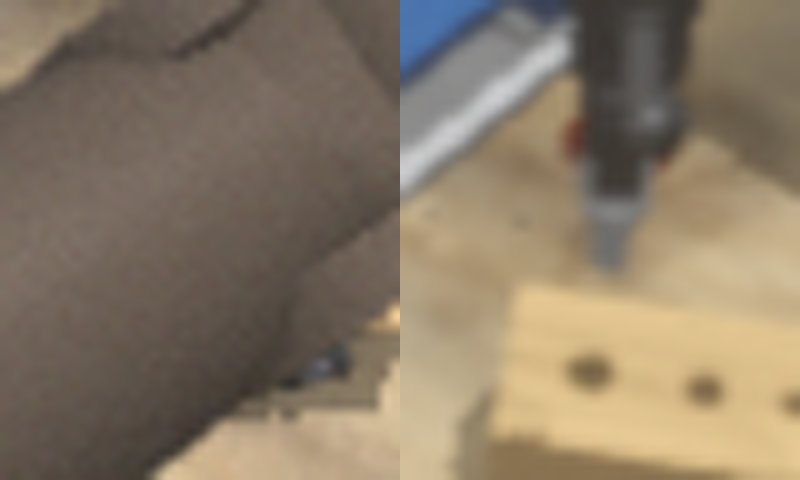

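The pin is held and hangs nearly upright. In the scene half the collar is at (615,205), the tip at (610,268) and the finger is centred at x≈614, so it is about centred in the pads.

```bash
python3 -c "
from h import *
s=state();p=s['position'];X=R.from_rotvec(s['eef_rot']).as_matrix()
for e in (-.004,0,.004):
  for dz in (.0108,.0388,.0688):
    q=proj('scene',p+X[:,2]*dz+X[:,0]*e)[0];print(e,dz,((q[1]-295+.5)*10+400).round(0),((q[0]-240+.5)*10).round(0))
"
```

```text
-0.004 0.0108 627.0 149.0
-0.004 0.0388 621.0 209.0
-0.004 0.0688 615.0 271.0
0 0.0108 613.0 149.0
0 0.0388 608.0 209.0
0 0.0688 602.0 271.0
0.004 0.0108 600.0 149.0
0.004 0.0388 594.0 209.0
0.004 0.0688 589.0 271.0
```

```bash
python3 -m creep '[{"wx":0,"wy":0,"wz":0,"dx":0.2,"dy":0.3,"dz":0,"jaw":3},{"wx":0,"wy":0,"wz":0,"dx":0.45,"dy":0.7,"dz":0,"jaw":3},{"wx":0,"wy":0,"wz":0,"dx":0.5,"dy":0.77,"dz":0,"jaw":3},{"wx":0,"wy":0,"wz":0,"dx":0.5,"dy":0.77,"dz":0,"jaw":3},{"wx":0,"wy":0,"wz":0,"dx":0.5,"dy":0.77,"dz":0,"jaw":3},{"wx":0,"wy":0,"wz":0,"dx":0.5,"dy":0.77,"dz":0,"jaw":3},{"wx":0,"wy":0,"wz":0,"dx":0.5,"dy":0.77,"dz":0,"jaw":3},{"wx":0,"wy":0,"wz":0,"dx":0.45,"dy":0.7,"dz":0,"jaw":3},{"wx":0,"wy":0,"wz":0,"dx":0.3,"dy":0.45,"dz":0.2,"jaw":3},{"wx":0,"wy":0,"wz":0,"dx":0.18,"dy":0.24,"dz":0.2,"jaw":3},{"wx":0,"wy":0,"wz":0,"dx":0,"dy":0,"dz":0.2,"jaw":3},{"wx":0,"wy":0,"wz":0,"dx":0,"dy":0,"dz":0,"jaw":3}]' | grep -E "t:|pos|wrist|gap"; python3 -c "
from h import *
go(.5174,-.0038,.108,129)"
```

```text
t: 23.5
position: [0.5137, -0.0025, 0.128]
eef_rot: [-1.347, -2.834, 0.004]
wrist_force: [-1.0, 0.2, -0.9]
finger_gap: 0.0067
t 23.5 pos [513.7  -2.5 128. ] yaw 129.14 F [-1.   0.2 -0.9] gap 6.7
shift [-0.085  0.052  0.499] turn [-0.042 -0.028  0.028]
```

```bash
python3 -m creep '[{"wx":0,"wy":0,"wz":0,"dx":-0.085,"dy":0.05,"dz":0.2,"jaw":3},{"wx":0,"wy":0,"wz":0,"dx":0,"dy":0,"dz":0.25,"jaw":3},{"wx":0,"wy":0,"wz":0,"dx":0,"dy":0,"dz":0.1,"jaw":3},{"wx":0,"wy":0,"wz":0,"dx":0,"dy":0,"dz":0,"jaw":3},{"wx":0,"wy":0,"wz":0,"dx":0,"dy":0,"dz":0,"jaw":3}]' | grep -E "t:|pos|wrist|gap"; python3 -c "
from h import *
go(.5174,-.0038,.108,129)
out=[]
for c in ('scene',):
    im=capture(c)
    r,q=proj(c,[.518,-.005,.04])[0].round().astype(int);print(c,r,q)
    out.append(cv2.resize(im[r-30:r+30,q-35:q+35],None,fx=10,fy=10,interpolation=cv2.INTER_CUBIC))
cv2.imwrite('pics/p7.png',np.hstack(out)[:,:,::-1])
"
```

```text
t: 23.92
position: [0.5186, -0.0046, 0.1083]
eef_rot: [-1.352, -2.835, 0.001]
wrist_force: [0.6, 0.7, -0.6]
finger_gap: 0.007
t 23.92 pos [518.6  -4.6 108.3] yaw 129.01 F [ 0.6  0.7 -0.6] gap 7.0
shift [ 0.035 -0.01   0.008] turn [-0.008 -0.006  0.002]
scene 219 264
```

View pics/p7.png

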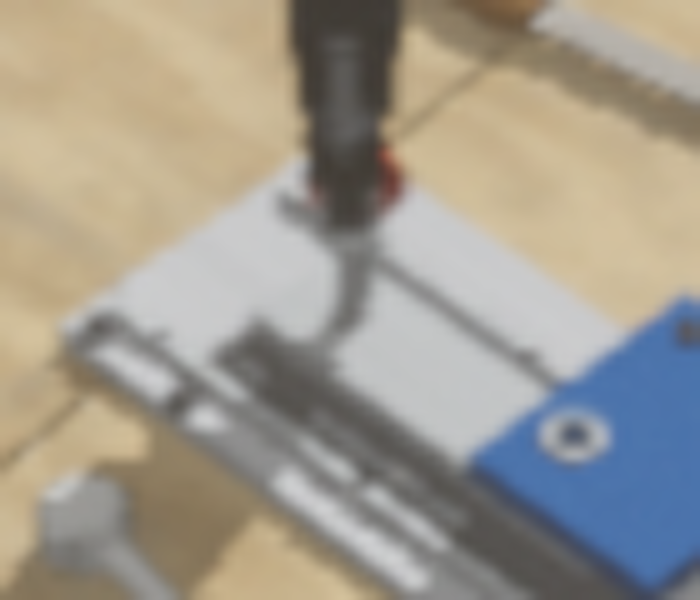

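The scene view shows the bar seated under the plate and the pin hanging over its drilled end, with the tip near (348,310). Now I lower by feel.

```bash
python3 -m creep '[{"wx":0,"wy":0,"wz":0,"dx":0.03,"dy":0,"dz":0.1,"jaw":3},{"wx":0,"wy":0,"wz":0,"dx":0,"dy":0,"dz":0,"jaw":3}]' | grep -E "t:|pos|wrist"; for i in 1 2 3; do python3 -m creep '[{"wx":0,"wy":0,"wz":0,"dx":0,"dy":0,"dz":0.05,"jaw":3},{"wx":0,"wy":0,"wz":0,"dx":0,"dy":0,"dz":0,"jaw":3}]' | grep -E "pos|wrist"; done
```

```text
t: 24.13
position: [0.5181, -0.003, 0.1045]
eef_rot: [-1.351, -2.836, -0.0]
wrist_force: [-0.5, -0.5, -0.8]
position: [0.5181, -0.0029, 0.1025]
wrist_force: [0.2, 0.4, -0.7]
position: [0.5182, -0.0029, 0.1005]
wrist_force: [-0.8, 0.4, -1.5]
position: [0.5181, -0.0029, 0.0984]
wrist_force: [0.8, 0.2, -1.1]
```

```bash
for i in 1 2 3 4; do python3 -m creep '[{"wx":0,"wy":0,"wz":0,"dx":0,"dy":0,"dz":0.05,"jaw":3},{"wx":0,"wy":0,"wz":0,"dx":0,"dy":0,"dz":0,"jaw":3}]' | grep -E "pos|wrist"; done
```

```text
position: [0.5179, -0.0029, 0.0963]
wrist_force: [-0.5, 0.2, -0.6]
position: [0.518, -0.003, 0.0943]
wrist_force: [-1.0, 1.1, -1.7]
position: [0.518, -0.0029, 0.0923]
wrist_force: [-1.0, 1.0, -1.2]
position: [0.518, -0.0029, 0.0903]
wrist_force: [-1.4, 0.9, -0.1]
```

```bash
for i in 1 2 3 4; do python3 -m creep '[{"wx":0,"wy":0,"wz":0,"dx":0,"dy":0,"dz":0.05,"jaw":3},{"wx":0,"wy":0,"wz":0,"dx":0,"dy":0,"dz":0.03,"jaw":3},{"wx":0,"wy":0,"wz":0,"dx":0,"dy":0,"dz":0,"jaw":3}]' | grep -E "pos|wrist"; done
```

```text
position: [0.518, -0.0029, 0.0871]
wrist_force: [-2.3, 2.3, -1.2]
position: [0.518, -0.0029, 0.084]
wrist_force: [-2.6, 0.9, -0.4]
position: [0.518, -0.0029, 0.0808]
wrist_force: [-1.9, 1.9, -1.0]
position: [0.518, -0.0029, 0.0776]
wrist_force: [-4.3, 3.4, -0.1]
```

```bash
for i in 1 2 3 4; do python3 -m creep '[{"wx":0,"wy":0,"wz":0,"dx":0.008,"dy":0,"dz":0.035,"jaw":3},{"wx":0,"wy":0,"wz":0,"dx":0,"dy":0,"dz":0,"jaw":3}]' | grep -E "pos|wrist"; done
```

```text
position: [0.518, -0.0028, 0.0763]
wrist_force: [-3.9, 2.0, 0.6]
position: [0.5179, -0.0027, 0.0749]
wrist_force: [-3.6, 0.7, 0.2]
position: [0.5179, -0.0024, 0.0735]
wrist_force: [-2.4, 0.3, -1.1]
position: [0.5178, -0.0022, 0.0722]
wrist_force: [-1.4, -0.0, -0.9]
```

```bash
for i in 1 2 3; do python3 -m creep '[{"wx":0,"wy":0,"wz":0,"dx":0,"dy":0,"dz":0.03,"jaw":3},{"wx":0,"wy":0,"wz":0,"dx":0,"dy":0,"dz":0,"jaw":3}]' | grep -E "pos|wrist"; done
```

```text
position: [0.5178, -0.0021, 0.0717]
wrist_force: [-2.5, -0.6, 4.6]
position: [0.5178, -0.0021, 0.0716]
wrist_force: [-6.1, 0.1, 12.5]
position: [0.5179, -0.0021, 0.0715]
wrist_force: [-9.6, 0.0, 21.3]
```

The collar is seated. I ease off, release and lift.

```bash
python3 -m creep '[{"wx":0,"wy":0,"wz":0,"dx":0,"dy":0,"dz":-0.07,"jaw":3},{"wx":0,"wy":0,"wz":0,"dx":0,"dy":0,"dz":0,"jaw":10},{"wx":0,"wy":0,"wz":0,"dx":0,"dy":0,"dz":0,"jaw":16},{"wx":0,"wy":0,"wz":0,"dx":0,"dy":0,"dz":0,"jaw":22},{"wx":0,"wy":0,"wz":0,"dx":0,"dy":0,"dz":0,"jaw":28},{"wx":0,"wy":0,"wz":0,"dx":0,"dy":0,"dz":-0.4,"jaw":30},{"wx":0,"wy":0,"wz":0,"dx":0,"dy":0,"dz":-0.8,"jaw":30},{"wx":0,"wy":0,"wz":0,"dx":0,"dy":0,"dz":-0.9,"jaw":30},{"wx":0,"wy":0,"wz":0,"dx":0,"dy":-0.9,"dz":-0.9,"jaw":30},{"wx":0,"wy":0,"wz":0,"dx":0,"dy":-0.9,"dz":0,"jaw":30},{"wx":0,"wy":0,"wz":0,"dx":0,"dy":-0.9,"dz":0,"jaw":30},{"wx":0,"wy":0,"wz":0,"dx":0,"dy":-0.9,"dz":0,"jaw":30}]' | grep -E "t:|pos|wrist|gap"; python3 -m creep '[{"wx":0,"wy":0,"wz":0,"dx":0.9,"dy":0,"dz":0,"jaw":30},{"wx":0,"wy":0,"wz":0,"dx":0.9,"dy":0,"dz":0,"jaw":30},{"wx":0,"wy":0,"wz":0,"dx":0.9,"dy":0,"dz":0,"jaw":30},{"wx":0,"wy":0,"wz":0,"dx":0,"dy":0,"dz":0,"jaw":30},{"wx":0,"wy":0,"wz":0,"dx":0,"dy":0,"dz":0,"jaw":30}]' | grep -E "t:|pos"; python3 -c "
from h import *
im=capture('scene');a=cv2.resize(im[185:255,225:305],None,fx=6,fy=6,interpolation=cv2.INTER_CUBIC)
im=capture('top');b=cv2.resize(im[180:250,235:285],None,fx=6,fy=6,interpolation=cv2.INTER_CUBIC)
cv2.imwrite('pics/p8.png',np.hstack([a,b])[:,:,::-1])
"
```

```text
t: 28.47
position: [0.4101, -0.0893, 0.1853]
eef_rot: [1.348, 2.836, 0.0]
wrist_force: [0.8, -0.4, -0.2]
finger_gap: 0.0299
t: 28.88
position: [0.342, -0.0041, 0.1851]
eef_rot: [1.347, 2.837, 0.001]
```

View pics/p8.png

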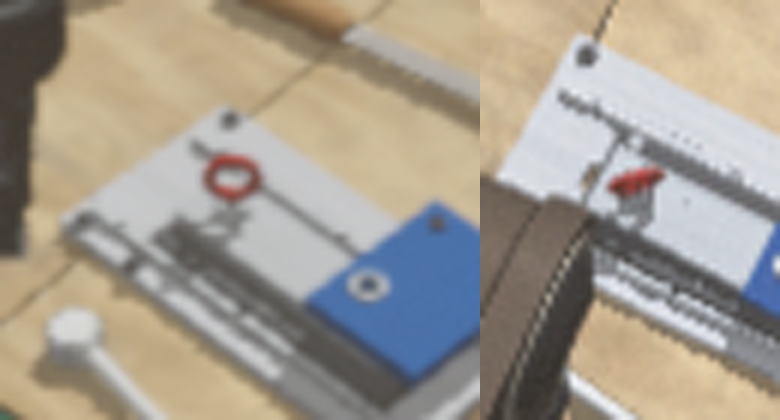

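Both views show the pin upright in the bar's drilled end (ring at (232,177)), the bar along the back-pin edge with its other end under the plate, and the gripper clear.

```bash
python3 -c "
from bench import *
print(finish_job())"
```

```text
the job is handed in; nothing more can be done
None
```

I handed the job in at about 29 s of the 64 s. The bar was pressed home on the back pins and end stop, the pin was down through it with its collar on the bar, and the gripper was clear; no verdict came back.

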